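# Stand the slim pen in the mug, leaning away from the handle

### The job

Take the slim pen out of its wooden stand and lower it into the white mug beside the stands until its foot reaches the bottom, then let go so that it stays leaning against the side of the rim opposite the handle, out of the way of a hand. Leave the thick marker in its own stand, and leave the mug standing where it is.

Things in the scene. Friction and masses are not known exactly. Their poses are not given: they have to be found in the camera images.
- pen_top (a point): Centre of the top end of the slim pen, 10 mm thick, 142 mm long, about 15 g, standing upright, point down, in the socket of a small wooden block, its top about 151 mm above the surface. y points along the pen from foot to top; x and z are horizontal, square to the sides of the block. Grip it square to the block's sides: it acts as a bar of 10 x 10 mm section.
- pen_foot (a point): Centre of the pen's lower end, 142 mm below its top; same axes. The socket is 36 mm deep, 13.5 mm wide, its bottom 9 mm above the surface, so lift the pen straight up over 36 mm to free it. Two alike blocks, 60 x 60 mm, 45 mm high, fixed, stand left of the mug, in either order: one holds this pen, the other the thick marker.
- mug_floor (a point): Centre of the inner floor of a plain white mug, upright, loose, about 0.27 kg; 7 mm above the surface. Outside 78 mm wide and 89 mm high, so the rim is 82 mm above this point; inside about 60 mm wide. z points up; the handle stands out at -y (to 74 mm from the axis), so +y is the side of the rim opposite the handle, where the pen has to lean.
- marker: The thick red marker (17 mm thick, 138 mm long), upright in the other block, its top about 147 mm above the surface. Not to be used. Origin at mid-length on the side of the barrel, 8.5 mm off its centre line; y points up along it.

How it is judged:
By the outcome, as a careful person would: the job done as asked, in the order asked, and still so for the second after the job is handed in, with the robot touching nothing.
It also fails if it takes over 40 s, if anything falls off the work surface, if the arm or the gripper's body presses on something with over 40 N, if the wrist force passes 120 N, or if a joint passes its speed limit or range.

### The arm

A 7-joint arm with a two-finger parallel gripper is mounted at the origin on a cart in front of the work surface, level with it; the furniture and walls round the work are solid. World frame = base frame: x ahead of the robot, y to its left, z up, the work surface at z = 0. Lengths are in m, angles in rad, forces in N, time in s.
With the tool pointing down it reaches from about 0.375 to 0.925 m from the base axis. Payload 3.1 kg.
Tool frame: the origin (TCP) lies at the very end of the fingers, on their centre line; the grasp point (between the pads) lies 19 mm behind it (bot.grip_depth is the distance from the TCP to the grasp point, in m); z points along the fingers, x is the direction in which the jaws open and shut, and the axes are right-handed (so a half turn about z gives the same grasp; the last joint's range is limited). The gripper opens to 85 mm and grips with 20 to 120 N. Pads are 22 mm wide; open, the fingers measure 114 mm over their backs; the gripper's body (76 mm by 85 mm) begins 54 mm behind the grasp point. The pads swing forward as they close: fully open they stand 13 mm farther back than shut.
Start: joints at [-1.358, 0.383, 0.044, 1.598, -0.018, 1.161, -0.05], TCP at [0.199, 0.619, 0.203] pointing down, gripper open.
Joint ranges: [-2.61, 2.61], [-0.41, 2.15], [-1.48, 1.57], [0, 2.5], [-1.57, 4.71], [0.05, 1.97], [-2.85, 2.85]. Speed limits (rad/s): [2.79, 2.79, 3.14, 3.14, 3.14, 3.14, 3.14].

### API

Orientations are given as a rotation vector (axis times angle).
In Python, from plant import bot, fingers, planner, readout, imaging, workorder gives the robot as it stands. Calls block until the motion is done:
- bot.move_ptp(position, orientation): joint-space move of the TCP to a pose.
- bot.move_l(position, rotation=None, max_speed=0.15, until_force=None): straight line of the TCP; rotation=None keeps the orientation; max_speed is the mean speed in m/s. With until_force (N) it stops when the force on the tool has changed by that much, and returns True; else False.
- bot.set_joints(angles): joint-space move.
- fingers.open_gripper() and fingers.close(squeeze=None): open the fingers fully, or close them until they stop; squeeze is the grip in N (None keeps the last).
- bot.hold(seconds).
- planner.ik(position, orientation): joint angles nearest the present ones, or None.
- readout.read_state(): the state.
- imaging.read_camera(name): name is "side" or "top"; returns a dict with "pixels" (480x640x3 uint8, red, green, blue), "K" (3x3 intrinsics, pixels), "view" (4x4, takes a point from world to camera coordinates). Camera axes: x right, y down, z forward; pixel columns grow to the right and rows downward; lengths in m; the calibration is good to about 2 mm. A picture is of the moment at which its call begins. There is no depth.
A pose or a line that the arm cannot do raises bot.MotionError and nothing moves.
- workorder.sign_off(): hands the job in, once; it reports no verdict.
The state is a dict: "t": time; "joint_positions": joint angles; "joint_velocities": joint speeds; "joint_efforts": joint torques, N m; "ee_pos": TCP position; "eef_rot": TCP orientation; "force": force on the tool from outside, world axes, zero at the start; "wrist_torque": the same for the moment, N m; "gripper_width": finger opening in m.
Only numpy, scipy, OpenCV 4.12 (cv2) and the standard library are available. Lean on these libraries where they do the work, as an engineer would, in place of code of your own. Each camera call takes 0.05 s, during which the arm holds its last target.

## Working session

There is one attempt and no reset: what is moved stays moved. The work goes in short steps, each a Python script; the robot and the scene stay as the last script left them, time stands still between calls to the robot, and variables do not carry over. Pictures are saved under pics/ and viewed, and the job is handed in when it is done.

```bash
mkdir -p pics; ls
python3 - <<'E'
from plant import bot, fingers, planner, readout, imaging, workorder
import cv2,numpy as np
for n in("side","top"):
    c=imaging.read_camera(n); cv2.imwrite(f"pics/{n}0.png",c["pixels"][:,:,::-1]); print(n,c["K"].tolist(),np.round(c["view"],4).tolist())
s=readout.read_state(); print(s["t"],s["ee_pos"],s["eef_rot"],s["gripper_width"],bot.grip_depth)
E
```

```text
pics
side [[462.13432229542326, 0.0, 316.14466084300153], [0.0, 462.13432229542326, 239.9961203143841], [0.0, 0.0, 1.0]] [[-0.9981, -0.0623, -0.0021, 0.4995], [-0.0246, 0.4248, -0.905, 0.0863], [0.0573, -0.9031, -0.4255, 1.0587], [0.0, 0.0, 0.0, 1.0]]
top [[557.0626177470195, 0.0, 313.6468611378311], [0.0, 557.0626177470195, 244.44186346497176], [0.0, 0.0, 1.0]] [[-0.0091, -0.9998, -0.0152, 0.1119], [-0.9963, 0.0104, -0.0854, 0.5056], [0.0855, 0.0144, -0.9962, 1.1979], [0.0, 0.0, 0.0, 1.0]]
0.1 [0.19848769 0.61795658 0.20188765] [ 2.53711326  1.85009819 -0.0029764 ] 0.08522132330116086 0.0187
```

View pics/side0.png

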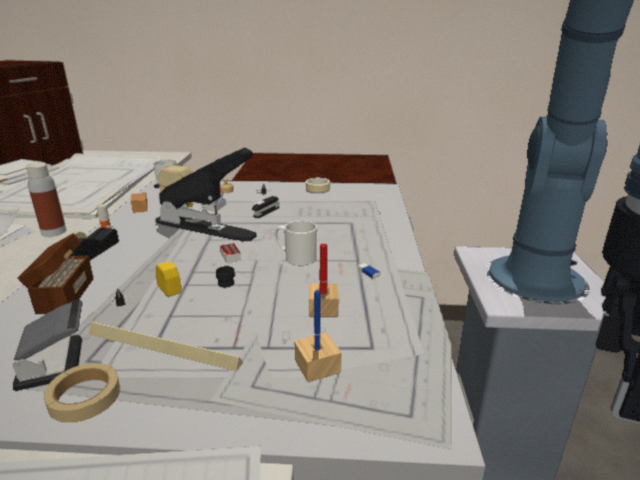

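View pics/top0.png

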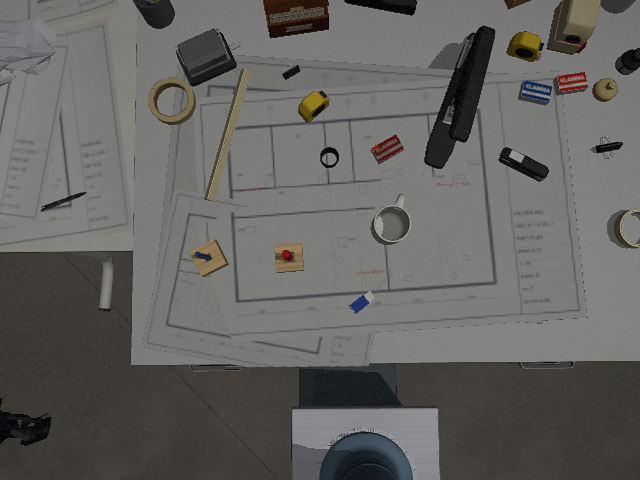

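The side view shows the blue slim pen with its top at about (317,291), the red marker at (323,245) and the mug at (300,243). In the top view, the pen's block is at (210,258), the marker at (289,256), and the mug at (391,225) with its handle towards (402,200). I'll enlarge these areas to measure them.

Run:
```python
import cv2,numpy as np
t=cv2.imread("pics/top0.png"); s=cv2.imread("pics/side0.png")
def c(im,x,y,w,h,k): return cv2.resize(im[y:y+h,x:x+w],None,fx=k,fy=k,interpolation=cv2.INTER_CUBIC)
a=c(t,185,230,50,50,8); b=c(t,365,190,50,60,8)[:400]
b=c(t,366,192,50,50,8)
cv2.imwrite("pics/z1.png",np.hstack([a,b]))
a=c(s,285,285,60,100,6); b=c(s,270,210,60,100,6)
cv2.imwrite("pics/z2.png",np.hstack([a,b]))
```

```text
(no output)
```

View pics/z1.png

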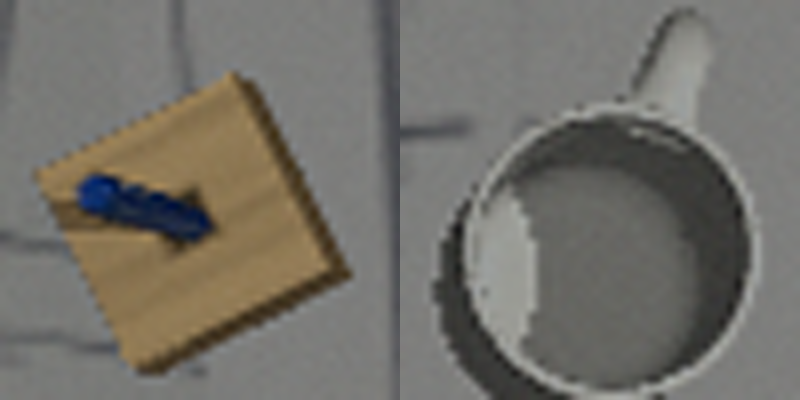

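View pics/z2.png

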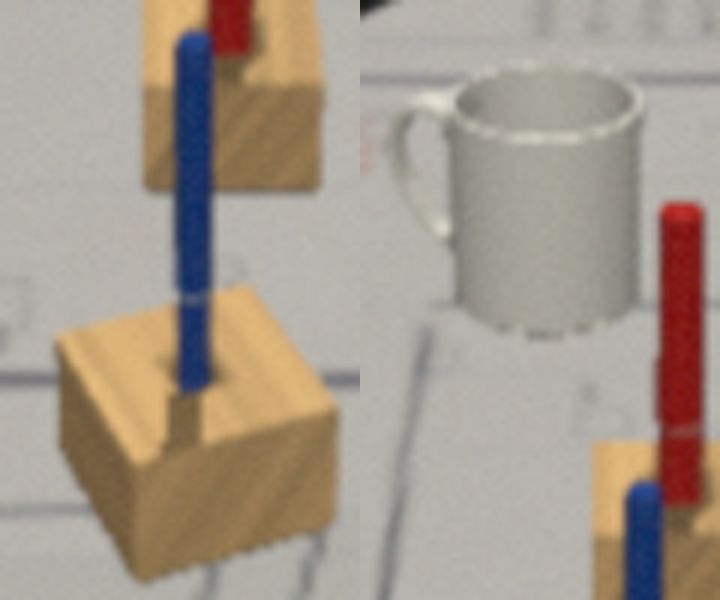

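```bash
cat > h.py <<'E'
from plant import bot, fingers, planner, readout, imaging, workorder
import cv2,numpy as np
from scipy.spatial.transform import Rotation as R
def plane(c,uv,z):
    K,V=np.array(c["K"]),np.array(c["view"]); Rm,t=V[:3,:3],V[:3,3]
    o=-Rm.T@t; d=Rm.T@np.linalg.inv(K)@[uv[0],uv[1],1]
    return o+d*(z-o[2])/d[2]
def proj(c,p):
    q=np.array(c["view"])@np.append(p,1); q=np.array(c["K"])@q[:3]; return q[:2]/q[2]
def snap(n,f):
    c=imaging.read_camera(n); cv2.imwrite(f"pics/{f}.png",c["pixels"][:,:,::-1]); return c
E
python3 - <<'E'
from h import *
t=imaging.read_camera("top"); s=imaging.read_camera("side")
np.set_printoptions(precision=4,suppress=True)
T=lambda x,y,ox,oy:((x+.5)/8-.5+ox,(y+.5)/8-.5+oy)
S=lambda x,y,ox,oy:((x+.5)/6-.5+ox,(y+.5)/6-.5+oy)
print("pen top",plane(t,T(97,193,185,230),.150),plane(s,S(193,38,285,285),.150))
cs=[plane(t,T(x,y,185,230),.045) for x,y in((36,175),(237,73),(335,270),(140,360))]
print("block",*cs,"c",np.mean(cs,0)); 
for i in range(4): d=cs[(i+1)%4]-cs[i]; print(np.linalg.norm(d),np.degrees(np.arctan2(d[1],d[0])))
sc=[plane(s,S(x,y,285,285),.045) for x,y in((60,340),(248,288),(335,407),(140,462))]
print("sblock",*sc,"c",np.mean(sc,0));
for i in range(4): d=sc[(i+1)%4]-sc[i]; print(np.linalg.norm(d),np.degrees(np.arctan2(d[1],d[0])))
print("mug",plane(t,T(214,249,366,192),.089),plane(s,S(187,103,270,210),.089))
for z in(.04,.075): print("handle tip",plane(t,T(287,12,366,192),z),plane(t,T(265,110,366,192),z))
print("hside",plane(s,S(30,145,270,210),.05))
print("marker",plane(s,S(322,210,270,210),.147))
E
```

```text
pen top [0.4799 0.3351 0.15  ] [0.4785 0.3317 0.15  ]
block [0.4925 0.3753 0.045 ] [0.5195 0.3212 0.045 ] [0.466  0.2945 0.045 ] [0.4424 0.3468 0.045 ] c [0.4801 0.3345 0.045 ]
0.06050340765524542 -63.46289235496481
0.05975568635088504 -153.43222647179581
0.057446030502944494 114.31240969508919
0.05761094019121109 29.654165864495212
sblock [0.5165 0.3235 0.045 ] [0.465  0.2964 0.045 ] [0.4392 0.348  0.045 ] [0.4901 0.3735 0.045 ] c [0.4777 0.3354 0.045 ]
0.058250075175904435 -152.24392278728084
0.057717262815110096 116.54695749571717
0.05696380124853716 26.618791330625047
0.05657384522849878 -62.163335911082555
mug [ 0.5446 -0.0575  0.089 ] [ 0.5406 -0.0565  0.089 ]
handle tip [ 0.6152 -0.0849  0.04  ] [ 0.5884 -0.0783  0.04  ]
handle tip [ 0.609  -0.0798  0.075 ] [ 0.583  -0.0734  0.075 ]
hside [ 0.6111 -0.0981  0.05  ]
marker [0.4767 0.1583 0.147 ]
```

```bash
cat >> h.py <<'E'
PEN=np.array([.479,.334]); MUG=np.array([.5426,-.057]); LEAN=np.radians(159.)
U=np.array([np.cos(LEAN),np.sin(LEAN),0])
def down(yaw): # tool x at yaw, z down
    x=np.array([np.cos(yaw),np.sin(yaw),0]); z=np.array([0,0,-1.]); return R.from_matrix(np.c_[x,np.cross(z,x),z])
def lean(t,sgn=1):
    z=-(np.sin(t)*U+np.array([0,0,np.cos(t)])); x=sgn*np.cross([0,0,1.],U); return R.from_matrix(np.c_[x,np.cross(z,x),z])
E
python3 - <<'E'
from h import *
np.set_printoptions(precision=3,suppress=True)
print(np.round(readout.read_state()["joint_positions"],3))
for a in(27,117,-63,-153): print(a,planner.ik(np.r_[PEN,.117],down(np.radians(a)).as_rotvec()),planner.ik(np.r_[PEN,.32],down(np.radians(a)).as_rotvec()))
for t in(22,30):
  for sg in(1,-1):
    r=lean(np.radians(t),sg); tool=r.as_matrix()[:,2]
    for h in(.007,.11): 
      foot=np.r_[MUG,h]-.017*U; print(t,sg,h,planner.ik(foot-.108*tool,r.as_rotvec()))
E
```

```text
[-1.358  0.383  0.044  1.599 -0.018  1.161 -0.05 ]
27 [-0.967  0.363  0.345  1.85  -0.148  0.953 -0.086] [-1.     0.181  0.37   1.628 -0.067  1.345 -0.15 ]
117 [-0.776  0.352  0.115  1.841 -0.049  0.952  1.402] [-0.831  0.178  0.174  1.62  -0.031  1.346  1.389]
-63 [-1.133  0.39   0.55   1.858 -0.245  0.961 -1.574] [-1.162  0.191  0.561  1.636 -0.104  1.345 -1.686]
-153 [ 0.245  0.72  -1.244  1.794  0.739  1.189  2.383] [ 0.273  0.425 -1.237  1.571  0.405  1.435  2.621]
22 1 0.007 [-1.401  0.314  1.458  2.319 -0.412  0.449 -1.601]
22 1 0.11 [ 0.55  -0.071 -0.618  2.157  0.185  0.701 -2.132]
22 -1 0.007 [-0.804  0.068  0.733  2.307  0.271  0.449  0.9  ]
22 -1 0.11 [-0.978 -0.197  0.817  2.213  0.478  0.776  0.762]
30 1 0.007 [-1.088 -0.005  0.937  2.443  0.836  0.345 -2.833]
30 1 0.11 [ 0.802 -0.193 -0.876  2.283  0.161  0.516 -2.159]
30 -1 0.007 [-0.843  0.006  0.682  2.436  0.825  0.345  0.307]
30 -1 0.11 [-0.981 -0.299  0.72   2.345  0.781  0.721  0.44 ]
```

Run:
```python
from h import *
r=down(np.radians(27.)).as_rotvec()
bot.move_ptp(np.r_[PEN,.20],r)
c=snap("top","t1");c=snap("side","s1")
print(bot.move_l(np.r_[PEN,.117],None,.08,until_force=6))
fingers.close(squeeze=30)
s=readout.read_state(); print(s["t"],s["ee_pos"],s["gripper_width"],s["force"])
c=snap("side","s2")
im=np.hstack([cv2.imread(f"pics/{n}.png")[y:y+260,x:x+300] for n,x,y in(("s1",180,120),("s2",180,120))])
cv2.imwrite("pics/m1.png",cv2.resize(im,None,fx=1.3,fy=1.3))
```

```text
False
3.6417 [0.47912388 0.33408807 0.1171351 ] 0.00867750452587104 [0.17539963 0.8318355  0.99409489]
```

View pics/m1.png

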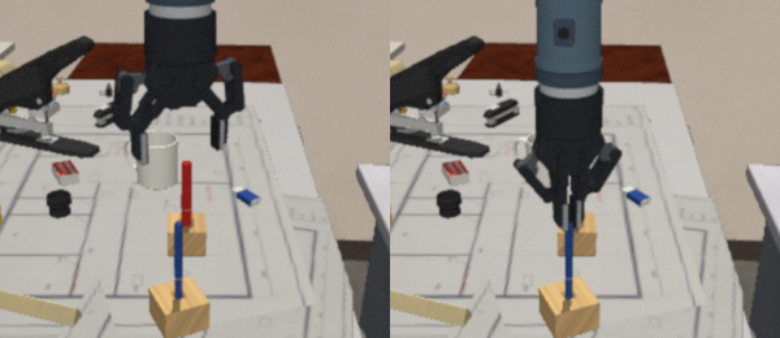

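The pen is held between the closed pads near its top, at image position (570,225) in the right panel, and the gripper width of 8.7 mm is plausible. Next I'll lift it and move it over the mug.

Run:
```python
from h import *
bot.move_l(np.r_[PEN,.32],None,.12)
s=readout.read_state(); print(s["t"],s["ee_pos"],s["gripper_width"])
rl=lean(np.radians(22.),-1); tool=rl.as_matrix()[:,2]
foot=np.r_[MUG,.165]-.017*U
bot.move_ptp(foot-.108*tool,rl.as_rotvec())
s=readout.read_state(); print(s["t"],s["ee_pos"],foot-.108*tool,s["gripper_width"],s["force"])
a=snap("side","s3");b=snap("top","t3")
for c in(a,b): print(proj(c,foot),proj(c,foot-.142*tool))
im=np.hstack([cv2.imread(f"pics/{n}.png")[y:y+200,x:x+160] for n,x,y in(("s3",220,110),("t3",310,130))])
cv2.imwrite("pics/m3.png",cv2.resize(im,None,fx=2.5,fy=2.5,interpolation=cv2.INTER_CUBIC))
```

```text
5.5333 [0.47857327 0.33373192 0.31902668] 0.008583582325823364
6.9583 [ 0.52142358 -0.04750528  0.26578158] [ 0.52070053 -0.04859358  0.26513586] 0.00881082677462529 [0.94919734 0.39903073 0.7961321 ]
[292.85581448 195.55761075] [313.284419   141.49901054]
[399.97783492 210.67048259] [400.17554049 228.49544766]
```

View pics/m3.png

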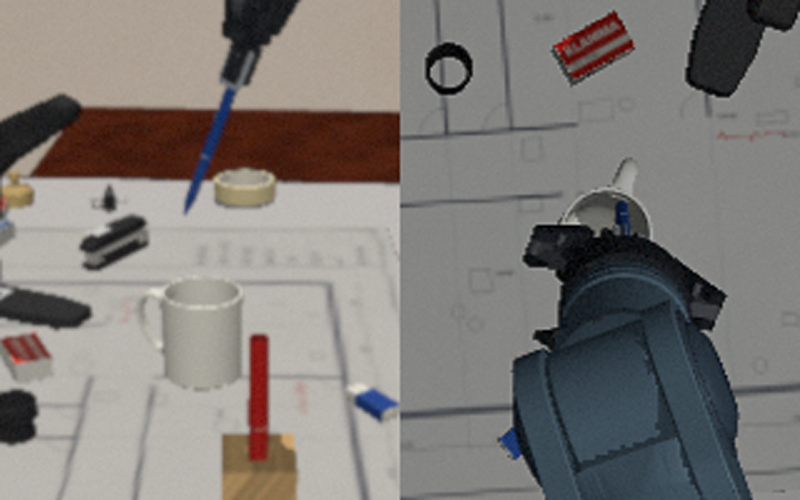

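The side view shows the pen's foot at about (295,195), within 2 px of the prediction, and about 14 mm to the handle side of the mug axis. It clears the rim, so I'll lower it with a force guard.

Run:
```python
from h import *
p=readout.read_state()["ee_pos"].copy()
rl=lean(np.radians(22.),-1); tool=rl.as_matrix()[:,2]
q=np.r_[MUG,.022]-.017*U-.108*tool
print(bot.move_l(q,None,.08,until_force=4)); s=readout.read_state(); print(s["t"],s["ee_pos"]-q,s["force"])
snap("side","s4")
q2=q.copy(); q2[2]-=.024
print(bot.move_l(q2,None,.02,until_force=2.5)); s=readout.read_state(); print(s["t"],s["ee_pos"]-q,s["force"],s["gripper_width"])
snap("side","s5");snap("top","t5")
im=np.hstack([cv2.imread(f"pics/{n}.png")[y:y+200,x:x+160] for n,x,y in(("s5",220,110),("t5",310,130))])
cv2.imwrite("pics/m5.png",cv2.resize(im,None,fx=2.5,fy=2.5,interpolation=cv2.INTER_CUBIC))
```

```text
False
9.0 [4.45575982e-04 9.27999907e-05 4.76593291e-04] [-0.4260326  -0.1463339   0.62704946]
True
9.7583 [ 8.88633580e-05  2.20917166e-04 -1.26126809e-02] [-1.01291315  0.80110807  4.99407346] 0.008796829449761569
```

View pics/m5.png

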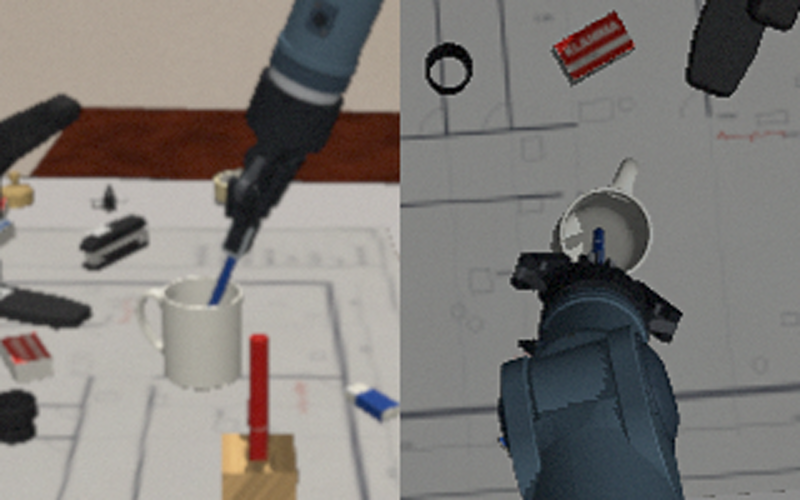

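Run:
```python
from h import *
rl=lean(np.radians(22.),-1); tool=rl.as_matrix()[:,2]
foot=readout.read_state()["ee_pos"]+.108*tool; print("foot",foot)
a=imaging.read_camera("top"); print("foot px",proj(a,foot))
r2=lean(np.radians(25.5),-1); t2=r2.as_matrix()[:,2]
print(bot.move_l(foot-.108*t2+[0,0,.0005],r2.as_rotvec(),.02,until_force=3))
s=readout.read_state(); print(s["t"],s["ee_pos"],s["force"])
snap("side","s6");snap("top","t6")
im=np.hstack([cv2.imread(f"pics/{n}.png")[y:y+100,x:x+80] for n,x,y in(("s6",270,180),("t6",350,180))])
cv2.imwrite("pics/m6.png",cv2.resize(im,None,fx=5,fy=5,interpolation=cv2.INTER_CUBIC))
```

```text
foot [ 0.55838414 -0.06290727  0.00939441]
foot px [390.12798342 220.93702988]
True
10.1167 [ 0.51816898 -0.04811127  0.10839031] [-0.45228429 -0.05076819  1.18644698]
```

View pics/m6.png

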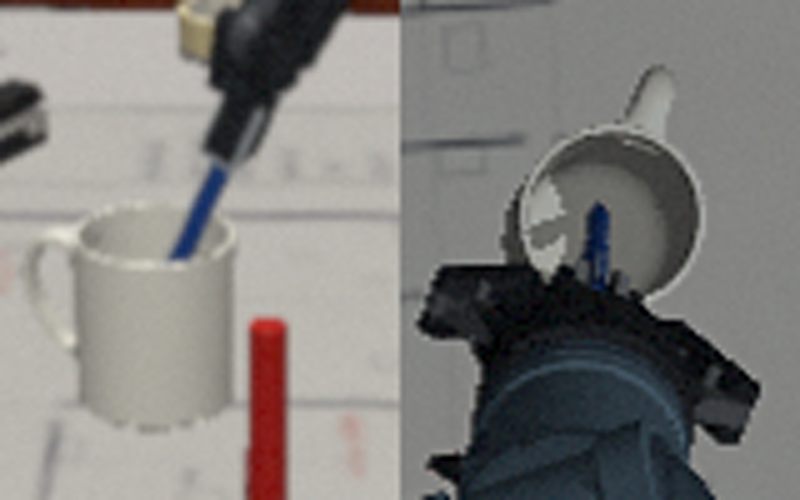

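The move stopped only because the floor load fell away. Repeating the small tilt from this unloaded state, then releasing.

Run:
```python
from h import *
foot=np.array([.55838,-.06291,.0099])
r2=lean(np.radians(25.5),-1); t2=r2.as_matrix()[:,2]
print(bot.move_l(foot-.108*t2,r2.as_rotvec(),.02,until_force=3))
s=readout.read_state(); print(s["t"],s["ee_pos"],foot-.108*t2,s["force"],np.degrees(np.arccos(-R.from_rotvec(s["eef_rot"]).as_matrix()[2,2])))
snap("side","s7");snap("top","t7")
im=np.hstack([cv2.imread(f"pics/{n}.png")[y:y+100,x:x+80] for n,x,y in(("s7",270,180),("t7",350,180))])
cv2.imwrite("pics/m7.png",cv2.resize(im,None,fx=5,fy=5,interpolation=cv2.INTER_CUBIC))
```

```text
False
10.6833 [ 0.51537913 -0.04639232  0.10757573] [ 0.51497299 -0.04624761  0.10737921] [ 1.1222215  -0.40111365 -0.22641114] 25.503257960239466
```

View pics/m7.png

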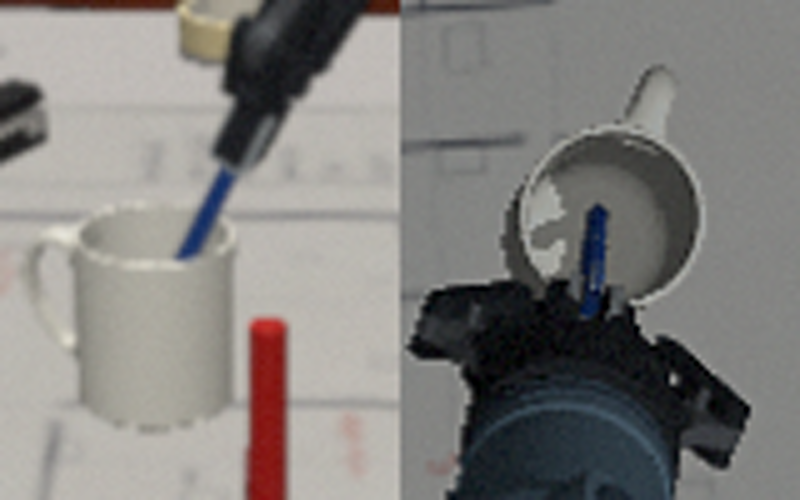

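The force reading of about 1.2 N against the lean direction shows the pen resting lightly on the rim. The top view has the foot at about (390,221) on the floor. Releasing and backing out along the pen.

Run:
```python
from h import *
fingers.open_gripper()
snap("side","s8")
s=readout.read_state(); t2=R.from_rotvec(s["eef_rot"]).as_matrix()[:,2]
print(s["t"],s["force"],s["gripper_width"])
bot.move_l(s["ee_pos"]-.10*t2,None,.08)
q=planner.ik([.3,.35,.35],down(np.radians(27)).as_rotvec()); print(q)
bot.move_ptp([.36,.30,.36],down(np.radians(27)).as_rotvec())
s=readout.read_state(); print(s["t"])
snap("side","s9");snap("top","t9")
im=np.hstack([cv2.imread(f"pics/{n}.png")[y:y+100,x:x+80] for n,x,y in(("s9",265,180),("t9",350,180))])
cv2.imwrite("pics/m9.png",cv2.resize(im,None,fx=5,fy=5,interpolation=cv2.INTER_CUBIC))
```

```text
11.5583 [-0.19681977  0.81124869  0.19465239] 0.08578484180630566
[-0.98156106 -0.08221965  0.02789713  1.82852693  0.00232657  1.39525399
 -0.48292554]
14.3667
```

View pics/m9.png

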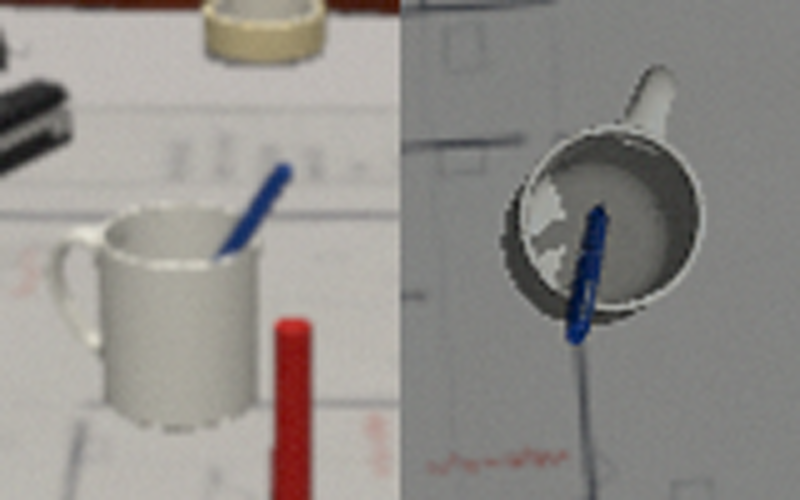

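View pics/t9.png

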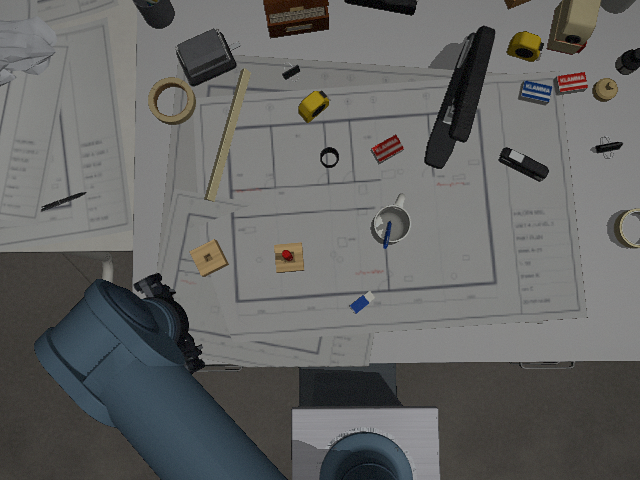

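The pen rests on the rim at about (386,240) in the top view, directly opposite the handle. The mug is unmoved at (391,225), the marker is still in its block and the arm is clear. I'll check that it has settled, then hand in.

Run:
```python
from h import *
a=imaging.read_camera("top")["pixels"].astype(int); bot.hold(1.0); b=imaging.read_camera("top")["pixels"].astype(int)
d=np.abs(a-b)[195:260,365:425]; print(d.max(),d.mean())
d0=np.abs(b-cv2.imread("pics/top0.png")[:,:,::-1])[190:225,370:415];print("mug vs start",d0.mean())
print(readout.read_state()["t"]); workorder.sign_off()
```

```text
16 1.6711111111111112
mug vs start 4.561904761904762
15.5667
the job is handed in; nothing more can be done
```

The slim pen is now in the white mug, foot on the bottom, leaning on the side of the rim opposite the handle. I handed the job in at about 15.6 s of robot time, well inside the 40 s limit.

I gripped the blue pen near its top, lifted it straight out and lowered it at a 22° tilt until it met the floor. The first small tilt toward the rim stopped early, because its force guard tripped as the load came off the floor. I repeated it to 25.5°, felt about 1.2 N from the rim, then let go and backed the gripper out along the pen.

- **Pen:** contact came at about 7.5 mm above the surface, against 7 mm for the mug floor. The last pictures show the pen crossing the rim opposite the handle. Over a one-second hold, the picture around the mug changed only by about camera noise.
- **Mug and marker:** by eye, the mug is where it started and the marker is still in its stand. The pixel difference at the mug from the first picture was small (4.6 of 255), and I put that down to the pen and its shadow.
- **Arm:** it was parked well clear, touching nothing.
- **Disagreement:** the two cameras differed by up to 4 mm on the mug and pen positions. I used averages, and the clearances covered it.

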